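Walk the chopping block into its corner stop and swing the catch across

TASK

The heavy chopping block has crept out of its corner stop and stands askew. Without lifting it, push it round and back with the fingers, a corner or an end at a time, until its long back face lies flat against the fence and its left end is up against the side stop; then push the swivel catch fully round, so that its bar lies across the front of the block. Leave the small things round it on the worktop where they stand.

Things in the scene. Friction and masses are not known exactly. Their poses are not given: they have to be found in the camera images.
- chopping_block: heavy rectangular end-grain chopping block, 130 (its x) x 220 (its y) x 50 mm high, about 1.6 kg, on rubber feet 5 mm high; plain upright sides, edges rounded 4 mm. Slides at a push of some 6 to 13 N, does not tip. Origin: centre of underside, z up. The long +x face is its back, the +y face its left end. At the start turned anticlockwise by 0.4 to 0.8 rad and drawn out of the stop
- block_back_left (a point): the block's back left upright edge (block frame +65, +110 mm), 30 mm above its underside; home when at the corner stop's inner corner
- block_back_right (a point): the block's back right upright edge (block frame +65, -110 mm), 30 mm above its underside; home when on the fence
- corner_stop: fixed steel corner stop: two upright plates 36 mm high, 5 mm thick, at a right angle. Origin on the worktop at their inner corner; +x points away from the robot (to 0.12 rad). Fence: face x = 0, from y = 0 to -230 mm. Side stop: face y = 0, from x = 0 to -115 mm. The block belongs at x < 0, y < 0; home, its origin is at (-65, -110) mm with axes parallel to these
- catch_pivot (a point): top of the swivel catch's upright pivot, 34 mm above the worktop, at (-142, +22) mm of the corner stop's frame. It stands on the side stop's foot, 4 mm thick, which lies outside the side stop (y = +5 to +47 mm, x = +5 to -165 mm)
- catch (a joint): hinge of the swivel catch, a flat bar 16 mm wide, 90 mm long, 26 to 34 mm above the worktop. 0: it points along -x of the corner stop, out of the block's way; grows anticlockwise from above to its end stop at 1.571, along -y, 4 mm clear of the front of the block when that is home; otherwise the block is in its way. Turns stiffly (about 2 N at the knob), stays where left; starts at -0.3 to 0.15
- catch_knob (a point): centre of the black round knob on the bar, 76 mm from the pivot, 18 mm in diameter, 40 to 63 mm above the worktop: push it sideways to swing the catch
- pepper_shaker: bystander: steel pepper shaker, 58 mm across, 95 mm high; origin under its centre
- spice_jar: bystander: white-capped spice jar, 47 mm across, 98 mm high, left of the side stop; origin under its centre
- sauce_dish: bystander: small white sauce dish, 67 mm across, 21 mm high, on the near left; origin under its centre
- soup_spoon: bystander: white soup spoon, 130 x 42 x 19 mm, lying on the near right; origin under its centre
- bench_scraper: bystander: bench scraper with a wooden grip, 136 x 120 x 20 mm, lying at the left; origin under its centre

How it is judged:
By the outcome, as a careful person would: the job done as asked, in the order asked, and still so for the second after the job is handed in, with the robot touching nothing.
It also fails if it takes over 72 s, if anything falls off the work surface, if the arm or the gripper's body presses on something with over 40 N, if the wrist force passes 120 N, or if a joint passes its speed limit or range.

ROBOT

A 7-joint arm with a two-finger parallel gripper is mounted at the origin on a cart in front of the work surface, level with it; the furniture and walls round the work are solid. World frame = base frame: x ahead of the robot, y to its left, z up, the work surface at z = 0. Lengths are in m, angles in rad, forces in N, time in s.
With the tool pointing down it reaches from about 0.425 to 0.875 m from the base axis. Payload 4.7 kg.
Tool frame: the origin (TCP) lies midway between the tips of the shut fingers; the grasp point (between the pads) lies 19 mm behind it (ctrl.grip_point_offset is the distance from the TCP to the grasp point, in m); z points along the fingers, y is the line along which they close (so a half turn about z gives the same grasp; the last joint's range is limited). The gripper opens to 87 mm and grips with 3 to 60 N. Pads are 19 mm wide; open, the fingers measure 117 mm over their backs; the gripper's body (75 mm by 190 mm) begins 51 mm behind the grasp point.
Start: joints at [1.14, 0.321, -0.07, 1.45, 0.023, 1.371, -0.057], TCP at [0.28, -0.587, 0.193] pointing down, gripper open.
Joint ranges: [-2.86, 2.86], [-0.3, 2.09], [-1.38, 1.24], [0.06, 2.45], [-1.56, 4.7], [0.09, 2.05], [-2.69, 2.69]. Speed limits (rad/s): [2.57, 2.57, 3.14, 3.14, 3.14, 3.14, 3.14].

INTERFACE

Orientations are given as a rotation vector (axis times angle).
In Python, from bench import ctrl gives the robot as it stands.
- The arm moves only by the tool move_arm, never from a script. Its argument "increments" is text: rows parted by semicolons, each of 7 numbers parted by spaces: the shift along the world's x, y, z in mm, then the turn, a rotation vector about the world's x, y, z in degrees, then the closure in counts, from 0 (fully open) to 255 (shut). A call has exactly 8 rows; each row shifts and turns the commanded pose from where the row before left it; what a row does not reach is not made up. A row lasts 1/12 s, in which the tool goes at most 41.7 mm and 7.16 degrees, less where a joint would pass 70% of its speed; a pose out of reach is approached as far as the arm can. A call with a gripper value outside its range is refused whole. The fingers move at their own pace and stop on an object; "grip_force" is the grip in N (left out, the last holds). Time passes only in rows, so rows that do not move let the fingers close, or fill a call up. It gives the time, the measured TCP pose, the force, the opening and the grip force at its end, in the units of the state.
- ctrl.get_state(): the state, without advancing time (a new reading comes with each control period).
- ctrl.get_image(name): name is "side" or "top" or "wrist"; returns a dict with "frame" (400x640x3 uint8, red, green, blue), "depth" (400x640 float32, m along the optical axis (not along the pixel's ray), 0 where there is no reading), "fx", "fy", "cx", "cy" (pixels), "position" and "orientation" of the camera in the world. Camera axes: x right, y down, z forward; pixel columns grow to the right and rows downward; lengths in m; the calibration is good to about 2 mm. A picture is of the moment at which its call begins.
- ctrl.close_job(): hands the job in; it is judged then, once.
Trained networks look in a picture, given as the dict that the camera call returned (one of the last four; its "shot" number tells which), for a name from the list of things; names that differ only in an ending like _2 or _b are one class to them, and where a whole thing is asked for, a point or a joint stands for the part that bears it (a point fixed in the world has none). Each returns a list of dicts, best first, with "score" (0 to 1); they miss things now and then, are a little off and sometimes report something else, mostly with a low value. They report only what shows in the picture. A call takes as long as a camera call.
- ctrl.find_in(target, picture): "centre" ([x, y, z] in m, in world coordinates, good to about 4 mm: the middle of the surface that is visible of it).
- ctrl.silhouettes(target, picture): "region" (400x640 bool, what is visible of it).
The state is a dict: "time": time; "joint_positions": joint angles; "qd": joint speeds; "joint_torque": joint torques, N m; "position": TCP position; "tool_rot": TCP orientation; "ft_force": force on the tool from outside, world axes, zero at the start; "torque": the same for the moment, N m; "grip_width": opening from 0.0 (shut) to 1.0 (fully open); "grip_force": force on a finger pad.
Only numpy, scipy, OpenCV 4.12 (cv2) and the standard library are available. Lean on these libraries where they do the work, as an engineer would, in place of code of your own. Each camera call takes 0.05 s, during which the arm holds its last target. There are 200 camera calls.

## Working session

There is one attempt and no reset: what is moved stays moved. The work goes in short steps, Python scripts to look and compute and a tool call to move; the robot and the scene stay as the last step left them, time stands still between calls to the robot, and variables do not carry over. Pictures are saved under pics/ and viewed, at most 10 in all, crops included, and the job is handed in when it is done.

Besides the shell and the picture viewer there is one more tool, called after "Emit:" as name(argument=value, ...), one argument or row to a line, values as JSON. move_arm: Moves the arm, as the interface text tells. Its arguments: {"type":"object","properties":{"increments":{"type":"string"},"grip_force":{"type":"number"}},"required":["increments"]}

```bash
ls; mkdir -p pics; cat > h.py <<'E'
import numpy as np, cv2
from bench import ctrl
from scipy.spatial.transform import Rotation as R
def Rm(o):
    o=np.array(o,float)
    return o if o.shape==(3,3) else (R.from_rotvec(o).as_matrix() if o.size==3 else R.from_quat(o).as_matrix())
def cloud(p):
    d=p["depth"]; v,u=np.mgrid[:400,:640]
    c=np.stack([(u-p["cx"])/p["fx"]*d,(v-p["cy"])/p["fy"]*d,d],-1)
    w=c@Rm(p["orientation"]).T+np.array(p["position"]); w[d==0]=np.nan
    return w
def save(p,n): cv2.imwrite(f"pics/{n}.png",p["frame"][...,::-1])
E
python3 - <<'E'
from h import *
np.set_printoptions(precision=4,suppress=True)
s=ctrl.get_state(); print(s)
for n in("top","side"):
    p=ctrl.get_image(n); save(p,n+"0"); print(n,p["position"],p["orientation"],p["fx"])
    for t in["chopping_block","corner_stop","catch_pivot","catch_knob","pepper_shaker","spice_jar","sauce_dish","soup_spoon","bench_scraper"]:
        r=ctrl.find_in(t,p); print(t,[(np.round(x["centre"],3),round(x["score"],2)) for x in r[:2]])
E
```

```text
pics
{'time': 0.0, 'joint_positions': array([ 1.1401,  0.3218, -0.0701,  1.4517,  0.0226,  1.3708, -0.0569]), 'qd': array([ 0.    ,  0.0017, -0.0001,  0.0005,  0.0008,  0.0008,  0.0005]), 'joint_torque': array([ -0.0001, -49.1289,  -0.4042, -31.2525,  -0.0639,   0.0436,
         0.0002]), 'position': array([ 0.2794, -0.5862,  0.1917]), 'tool_rot': array([-3.0624, -0.6925,  0.0008]), 'ft_force': array([-0.2815, -0.3387,  0.2284]), 'torque': array([-0.0041, -0.0051, -0.003 ]), 'grip_force': 0.0, 'grip_width': 1.0010697992140463}
top [0.2648 0.1288 1.576 ] [-2.0185  2.2129 -0.2368] 444.66522862777214
chopping_block [(array([0.527, 0.03 , 0.055]), 0.78)]
corner_stop [(array([0.713, 0.194, 0.003]), 0.84)]
catch_pivot [(array([0.542, 0.228, 0.036]), 0.48)]
catch_knob [(array([0.522, 0.029, 0.053]), 0.72), (array([0.543, 0.23 , 0.032]), 0.52)]
pepper_shaker [(array([ 0.756, -0.239,  0.086]), 0.87)]
spice_jar [(array([0.641, 0.383, 0.097]), 0.63)]
sauce_dish [(array([0.371, 0.34 , 0.013]), 0.57), (array([0.639, 0.381, 0.093]), 0.56)]
soup_spoon [(array([0.544, 0.227, 0.035]), 0.6)]
bench_scraper [(array([0.4  , 0.493, 0.008]), 0.58)]
side [0.0042 0.1983 0.8435] [-1.7005  2.0348 -0.659 ] 369.5126430877003
chopping_block [(array([0.52 , 0.034, 0.053]), 0.77)]
corner_stop [(array([0.71 , 0.199, 0.008]), 0.56)]
catch_pivot [(array([0.536, 0.229, 0.031]), 0.6)]
catch_knob [(array([0.532, 0.229, 0.039]), 0.58), (array([0.517, 0.036, 0.046]), 0.48)]
pepper_shaker [(array([ 0.75 , -0.232,  0.066]), 0.77), (array([0.637, 0.388, 0.071]), 0.44)]
spice_jar [(array([0.634, 0.385, 0.071]), 0.81), (array([0.534, 0.228, 0.036]), 0.33)]
sauce_dish [(array([0.369, 0.339, 0.008]), 0.79)]
soup_spoon [(array([ 0.388, -0.243,  0.005]), 0.85), (array([0.372, 0.337, 0.008]), 0.53)]
bench_scraper [(array([0.4  , 0.491, 0.01 ]), 0.93)]
```

```bash
cat >> h.py <<'E'
def block(p,lo=.043,hi=.066):
    r=ctrl.silhouettes("chopping_block",p); w=cloud(p); m=r[0]["region"]
    m=m&(w[...,2]>lo)&(w[...,2]<hi)
    n,l,st,_=cv2.connectedComponentsWithStats(m.astype(np.uint8)); m=l==1+np.argmax(st[1:,4])
    q=w[m][:,:2].astype(np.float32)
    return q,cv2.minAreaRect(q*1000),m
E
python3 - <<'E'
from h import *
np.set_printoptions(precision=4,suppress=True)
p=ctrl.get_image("top")
q,r,m=block(p); print(r, len(q), q.mean(0)); print(cv2.boxPoints(r))
w=cloud(p)
# plates: height ~36mm
cs=ctrl.silhouettes("corner_stop",p)[0]["region"]
k=cs&(w[...,2]>.028)&(w[...,2]<.045)
print(k.sum()); z=w[k]; print(z[np.argsort(z[:,1])][::6])
f=cv2.resize(p["frame"][60:360,100:540],None,fx=1.8,fy=1.8); cv2.imwrite("pics/t1.png",f[...,::-1])
E
```

```text
((533.3666381835938, 24.865707397460938), (130.39276123046875, 220.68521118164062), 31.134925842285156) 2240 [0.5314 0.0253]
[[ 420.5084   85.6036]
 [ 534.6149 -103.2924]
 [ 646.2249  -35.8721]
 [ 532.1184  153.0238]]
236
[[ 0.706  -0.0369  0.0362]
 [ 0.7076 -0.0189  0.0365]
 [ 0.7092 -0.0047  0.0352]
 [ 0.7097  0.0062  0.037 ]
 [ 0.7091  0.0205  0.0306]
 [ 0.7088  0.0316  0.035 ]
 [ 0.7084  0.0462  0.0409]
 [ 0.7123  0.0565  0.0309]
 [ 0.713   0.0673  0.0318]
 [ 0.7119  0.0819  0.0401]
 [ 0.7142  0.0925  0.0355]
 [ 0.7148  0.1033  0.0369]
 [ 0.7176  0.114   0.0308]
 [ 0.7205  0.1281  0.0382]
 [ 0.7216  0.1388  0.0376]
 [ 0.7217  0.1495  0.0405]
 [ 0.7214  0.1607  0.0322]
 [ 0.7186  0.1753  0.0335]
 [ 0.7246  0.1895  0.0304]
 [ 0.7007  0.1945  0.0371]
 [ 0.6784  0.1962  0.0374]
 [ 0.6132  0.198   0.0338]
 [ 0.6422  0.1992  0.0356]
 [ 0.62    0.2008  0.0374]
 [ 0.5819  0.2146  0.0346]
 [ 0.5813  0.2178  0.0391]
 [ 0.5579  0.2202  0.0303]
 [ 0.5394  0.2214  0.0339]
 [ 0.5757  0.2222  0.0329]
 [ 0.561   0.2232  0.0346]
 [ 0.5846  0.2243  0.0433]
 [ 0.582   0.2249  0.0386]
 [ 0.5639  0.2261  0.0396]
 [ 0.5539  0.2271  0.0364]
 [ 0.5437  0.2281  0.0333]
 [ 0.5336  0.2291  0.0304]
 [ 0.5692  0.2298  0.0326]
 [ 0.5432  0.2313  0.0381]
 [ 0.5324  0.2321  0.0389]
 [ 0.527   0.2333  0.029 ]]
```

View pics/t1.png

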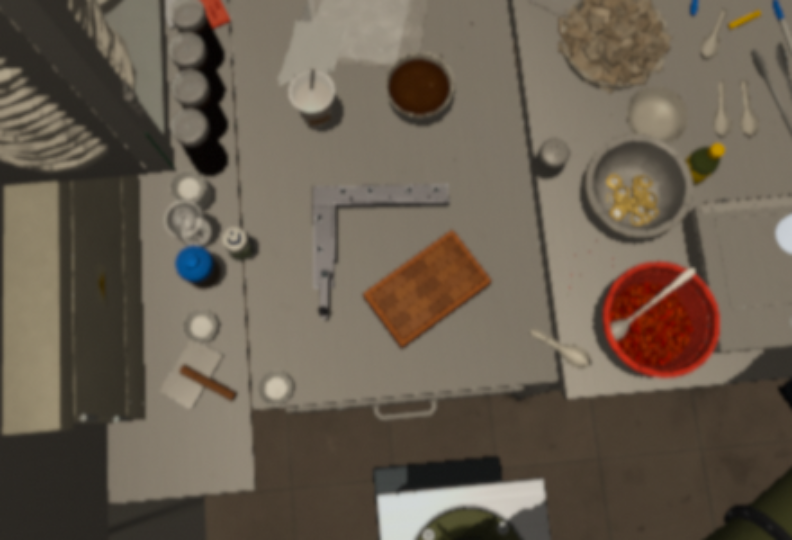

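View pics/side0.png

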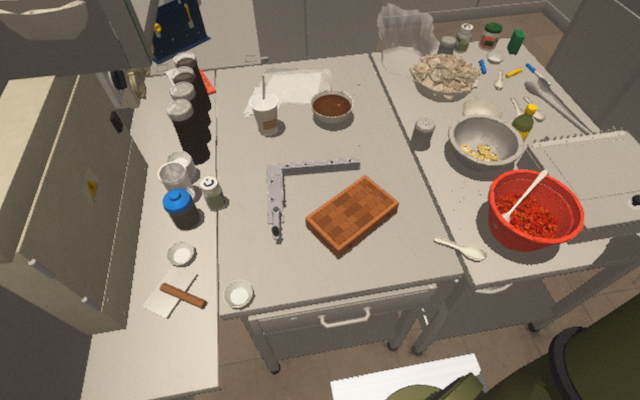

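```bash
python3 - <<'E'
from h import *
np.set_printoptions(precision=4,suppress=True)
F=[];S=[];K=[]
for n in["top"]*2+["side"]*2:
    p=ctrl.get_image(n); w=cloud(p)
    cs=ctrl.silhouettes("corner_stop",p)[0]["region"]
    z=w[cs&(w[...,2]>.030)&(w[...,2]<.042)]
    f=z[(z[:,1]<.18)&(z[:,1]>-.03)&(z[:,0]>.69)]; s=z[(z[:,0]<.70)&(z[:,0]>.62)&(z[:,1]>.17)&(z[:,1]<.22)]
    print(n,len(f),len(s))
    a=np.polyfit(f[:,1],f[:,0],1); b=np.polyfit(s[:,0],s[:,1],1)
    print("fence x=",a,"std",np.std(f[:,0]-np.polyval(a,f[:,1])),"side y=",b,np.std(s[:,1]-np.polyval(b,s[:,0])))
    M=np.nan_to_num(w); 
    k=w[(M[...,2]>.045)&(M[...,2]<.075)&(M[...,0]>.47)&(M[...,0]<.56)&(M[...,1]>.19)&(M[...,1]<.28)]; print("knob",len(k),k.mean(0) if len(k) else "")
    q,r,m=block(p); print(r)
    if n=="top":
        for x0,x1,y0,y1 in[(.3,.5,-.5,-.3),(.3,.5,-.3,-.1),(.2,.36,-.6,-.4)]:
            print(np.nanmax(M[...,2][(M[...,0]>x0)&(M[...,0]<x1)&(M[...,1]>y0)&(M[...,1]<y1)],initial=0))
E
```

```text
top 97 19
fence x= [0.0748 0.7088] std 0.0019167532274940182 side y= [-0.0801  0.2506] 0.00019512062076726923
knob 22 [0.5042 0.2292 0.0615]
((532.796142578125, 25.068695068359375), (130.2808074951172, 218.7528076171875), 30.78633689880371)
0.1377515739442361
1.255646487261321
0.6728714531113499
top 91 21
fence x= [0.0778 0.7087] std 0.001952337221831859 side y= [-0.0791  0.2499] 0.00018259754197749343
knob 22 [0.5041 0.2292 0.062 ]
((533.4251098632812, 24.382064819335938), (130.25746154785156, 221.1942901611328), 30.696800231933594)
0.1432455315777963
1.2545049805569093
0.6720461292591549
side 192 38
fence x= [0.072  0.7069] std 0.0019450662763207185 side y= [-0.0681  0.2468] 0.0014155927579192031
knob 52 [0.5001 0.234  0.0581]
((531.2801513671875, 29.439788818359375), (131.1340789794922, 220.82357788085938), 30.941646575927734)
side 184 40
fence x= [0.0702 0.7071] std 0.001944645747265679 side y= [-0.0631  0.2433] 0.0014499770017609658
knob 54 [0.5004 0.2339 0.0577]
((531.9297485351562, 28.880264282226562), (130.8876190185547, 220.85174560546875), 30.833358764648438)
```

Emit:
move_arm(
  increments="15 36 3 0 0 0 0;15 36 3 0 0 0 0;15 36 3 0 0 0 0;15 36 0 0 0 0 0;15 36 0 0 0 0 0;15 36 0 0 0 0 0;15 36 0 0 0 0 0;15 36 0 0 0 0 0",
)

```text
time: 2.42
position: [0.4001, -0.297, 0.2021]
tool_rot: [3.063, 0.693, 0.0]
ft_force: [0.2, -0.8, 0.4]
grip_width: 0.998
grip_force: 0.0
```

Emit:
move_arm(
  increments="5 37 0 0 0 1 0;5 37 0 0 0 1 0;5 37 0 0 0 1 0;5 37 0 0 0 1 0;5 37 0 0 0 1 0;5 37 0 0 0 0 0;3 37 -10 0 0 0 0;3 37 -10 0 0 0 0",
)

```text
time: 3.08
position: [0.4362, -0.001, 0.1824]
tool_rot: [3.029, 0.825, 0.003]
ft_force: [1.5, -0.7, 0.1]
grip_width: 0.998
grip_force: 0.0
```

Emit:
move_arm(
  increments="-1 6 -25 0 0 0 0;-1 6 -25 0 0 0 0;-1 6 -25 0 0 0 0;0 0 -25 0 0 0 0;0 0 -25 0 0 0 0;0 0 -20 0 0 0 0;0 0 -15 0 0 0 0;0 0 0 0 0 0 0",
)

```text
time: 3.75
position: [0.4299, 0.0153, 0.0192]
tool_rot: [-3.029, -0.826, 0.008]
ft_force: [-0.4, -0.7, -0.0]
grip_width: 0.997
grip_force: 0.0
```

Emit:
move_arm(
  increments="2 1 0 0 0 0 0;2 1 0 0 0 0 0;2 1 0 0 0 0 0;2 1 0 0 0 0 0;2 1 0 0 0 0 0;2 1 0 0 0 0 0;1 1 0 0 0 0 0;0 0 0 0 0 0 0",
)

```text
time: 4.42
position: [0.446, 0.0225, 0.022]
tool_rot: [-3.031, -0.826, -0.001]
ft_force: [-1.3, -0.6, -0.4]
grip_width: 1.002
grip_force: 0.0
```

```bash
cat > arc.py <<'E'
import numpy as np,sys
def arc(c0,a0,c1,a1,g,n):
    c0,c1=np.array(c0),np.array(c1); a0,a1=np.radians([a0,a1])
    Rt=lambda a:np.array([[np.cos(a),-np.sin(a)],[np.sin(a),np.cos(a)]])
    D=Rt(a1-a0); cor=np.linalg.solve(np.eye(2)-D,c1-D@c0); print("COR",cor)
    P=[cor+Rt((a1-a0)*i/n)@(c0+Rt(a0)@np.array(g)-cor) for i in range(n+1)]
    print(np.round(P[0],1),np.round(np.diff(P,axis=0),1).tolist(),np.round(P[-1],1), "deg/row",np.degrees(a1-a0)/n)
E
python3 - <<'E'
from arc import *
arc((532.8,25.5),30.8,(633.5,69),-4.35,(-74,44),32)
E
```

```text
COR [ 651.81863086 -111.71393397]
[446.7  25.4] [[2.7, 3.9], [2.7, 3.9], [2.8, 3.8], [2.9, 3.7], [3.0, 3.7], [3.0, 3.6], [3.1, 3.6], [3.2, 3.5], [3.2, 3.5], [3.3, 3.4], [3.4, 3.3], [3.4, 3.3], [3.5, 3.2], [3.5, 3.1], [3.6, 3.1], [3.7, 3.0], [3.7, 2.9], [3.8, 2.8], [3.8, 2.8], [3.9, 2.7], [3.9, 2.6], [4.0, 2.5], [4.0, 2.5], [4.1, 2.4], [4.1, 2.3], [4.2, 2.2], [4.2, 2.2], [4.3, 2.1], [4.3, 2.0], [4.3, 1.9], [4.4, 1.8], [4.4, 1.7]] [563.1 118.5] deg/row -1.0984375
```

```bash
python3 - <<'E'
from arc import *
arc((532.8,25.5),30.8,(631.5,44),-4.35,(-74,44),24)
E
```

```text
COR [ 611.35390048 -121.05675554]
[446.7  25.4] [[3.8, 4.2], [3.9, 4.1], [4.0, 4.0], [4.1, 3.9], [4.2, 3.8], [4.3, 3.6], [4.4, 3.5], [4.5, 3.4], [4.6, 3.3], [4.6, 3.2], [4.7, 3.1], [4.8, 2.9], [4.9, 2.8], [4.9, 2.7], [5.0, 2.6], [5.1, 2.4], [5.1, 2.3], [5.2, 2.2], [5.2, 2.0], [5.3, 1.9], [5.3, 1.8], [5.4, 1.6], [5.4, 1.5], [5.5, 1.4]] [561.1  93.5] deg/row -1.4645833333333333
```

Emit:
move_arm(
  increments="4 4 0 0 0 -1.4 0;4 4 0 0 0 -1.4 0;4 4 0 0 0 -1.4 0;4.2 4 0 0 0 -1.5 0;4.2 3.8 0 0 0 -1.5 0;4.3 3.6 0 0 0 -1.5 0;4.4 3.5 0 0 0 -1.5 0;4.5 3.4 0 0 0 -1.5 0",
)

```text
time: 5.08
position: [0.4793, 0.0526, 0.0217]
tool_rot: [3.1, 0.511, -0.001]
ft_force: [-0.4, -0.5, -1.3]
grip_width: 0.998
grip_force: 0.0
```

```bash
cat >> h.py <<'E'
def look():
    s=ctrl.get_state(); p=ctrl.get_image("top"); q,r,m=block(p)
    (cx,cy),(a,b),t=r
    if a>b: t-=90;a,b=b,a
    x0,x1=q[:,0].min(),q[:,0].max()
    print("t",round(s["time"],2),"tcp",np.round(s["position"]*1000,1),"F",np.round(s["ft_force"],1)); print("block",round(cx,1),round(cy,1),"yaw",round(t,1),"size",round(a,1),round(b,1))
    print(np.round(cv2.boxPoints(r)).tolist())
    # mask fit of visible edges may be cut by arm; compare size to 130 x 220
E
python3 -c "
from h import *
look()"
```

```text
t 5.08 tcp [479.3  52.6  21.7] F [-0.4 -0.5 -1.3]
block 576.9 -50.1 yaw -60.4 size 45.4 128.8
[[510.0, -62.0], [532.0, -102.0], [644.0, -38.0], [622.0, 1.0]]
```

```bash
python3 - <<'E'
from h import *
p=ctrl.get_image("side"); f=p["frame"][120:320,200:440]; cv2.imwrite("pics/s1.png",cv2.resize(f,None,fx=3,fy=3)[...,::-1])
E
```

```text
(no output)
```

View pics/s1.png

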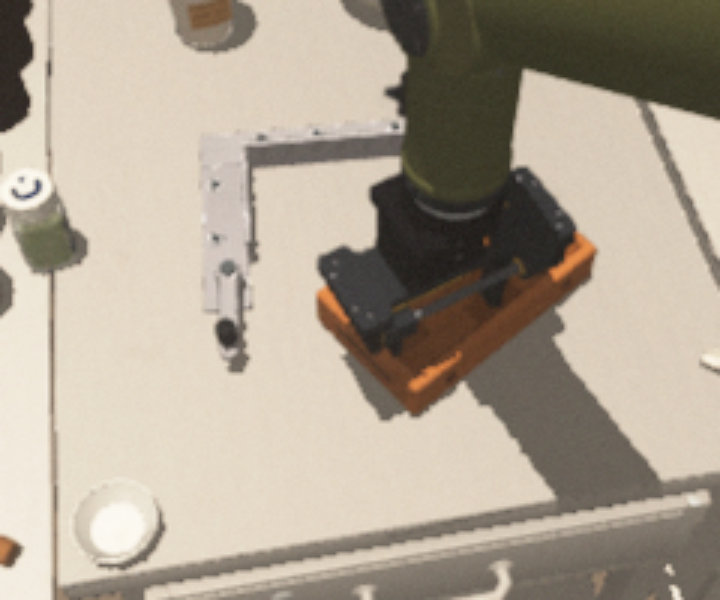

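```bash
python3 - <<'E'
from h import *
np.set_printoptions(precision=3,suppress=True)
s=ctrl.get_state();p=ctrl.get_image("side")
T=Rm(s["tool_rot"])
for y in(-.05,0,.05):
  for z in (0,-.07):
    c=Rm(p["orientation"]).T@(s["position"]+T@[0,y,z]-np.array(p["position"]))
    u=np.array([p["cx"]+p["fx"]*c[0]/c[2],p["cy"]+p["fy"]*c[1]/c[2]]); print(y,z,(u-[200,120])*3)
q,r,m=block(p); print(r,cv2.boxPoints(r),m.sum())
p=ctrl.get_image("wrist"); save(p,"w1")
E
```

```text
-0.05 0 [390.332 364.652]
-0.05 -0.07 [391.367 320.787]
0 0 [440.787 339.874]
0 -0.07 [444.976 295.137]
0.05 0 [489.779 315.814]
0.05 -0.07 [496.935 270.278]
((487.76141357421875, 5.1607513427734375), (49.63908386230469, 221.22128295898438), 25.189868927001953) [[ 418.224   94.689]
 [ 512.38  -105.495]
 [ 557.299  -84.367]
 [ 463.143  115.816]] 945
```

View pics/w1.png

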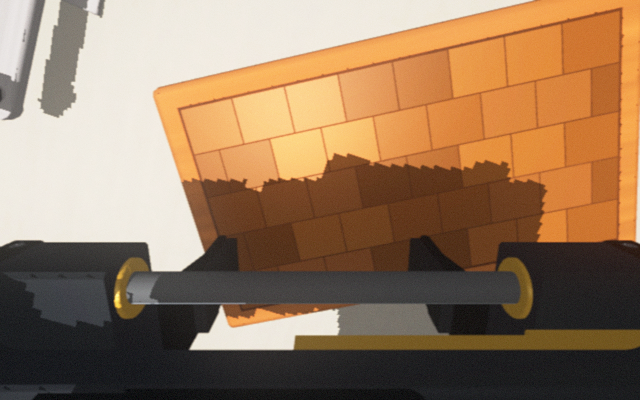

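```bash
python3 - <<'E'
from h import *
np.set_printoptions(precision=3,suppress=True)
p=ctrl.get_image("wrist");w=cloud(p); print(p["position"],p["orientation"])
for u,v in[(157,92),(185,108),(300,130),(600,30),(230,320),(250,322),(220,290),(235,245),(430,250),(460,320),(450,290),(290,320),(60,50)]: print((u,v),w[v,u],p["depth"][v,u])
for n in("top","side"):
    p=ctrl.get_image(n);w=cloud(p);M=np.nan_to_num(w)
    if n=="side":
        for u,v in[(413,385),(413,410),(330,300),(395,345),(495,300),(580,255),(450,345)]:
            U,V=200+u//3,120+v//3; print((u,v),w[V,U])
E
```

```text
[0.549 0.076 0.212] [ 2.369 -1.695 -0.23 ]
(157, 92) [0.531 0.149 0.049] 0.15605438
(185, 108) [0.528 0.136 0.048] 0.1582611
(300, 130) [0.536 0.083 0.049] 0.1603379
(600, 30) [ 0.618 -0.027  0.048] 0.14930815
(230, 320) [0.426 0.088 0.048] 0.18842581
(250, 322) [0.43  0.077 0.049] 0.18732515
(220, 290) [0.5   0.086 0.137] 0.08417444
(235, 245) [0.473 0.096 0.054] 0.16978513
(430, 250) [0.505 0.01  0.066] 0.15749821
(460, 320) [0.496 0.007 0.106] 0.12209952
(450, 290) [0.519 0.034 0.139] 0.08151436
(290, 320) [ 0.404  0.051 -0.001] 0.24411473
(60, 50) [ 0.53   0.229 -0.001] 0.19730426
(413, 385) [0.427 0.09  0.05 ]
(413, 410) [0.423 0.09  0.015]
(330, 300) [0.518 0.142 0.051]
(395, 345) [0.454 0.1   0.069]
(495, 300) [0.488 0.006 0.058]
(580, 255) [ 0.525 -0.08   0.051]
(450, 345) [0.456 0.052 0.051]
```

Emit:
move_arm(
  increments="0 0 15 0 0 2 0;0 0 20 0 0 2 60;0 0 20 0 0 2 128;0 0 20 0 0 2 128;-13 -5 5 0 0 2 128;-13 -5 0 0 0 1 128;-14 -6 0 0 0 0 128;-14 -6 0 0 0 0 128",
)

```text
time: 6.2
position: [0.4246, 0.0303, 0.1019]
tool_rot: [3.036, 0.808, 0.0]
ft_force: [-0.7, -0.3, 0.6]
grip_width: 0.561
grip_force: 0.0
```

```bash
cat > fing.py <<'E'
from h import *
s=ctrl.get_state(); T=Rm(s["tool_rot"]); print(s["position"],s["tool_rot"],s["grip_width"])
for n in("side",):
    p=ctrl.get_image(n); w=cloud(p)
    t=(w-s["position"])@T
    k=(np.abs(t[...,0])<.02)&(np.abs(t[...,1])<.07)&(t[...,2]>-.06)&(t[...,2]<.03)
    t=t[k]; print(n,len(t)); 
    for i in range(-7,7):
        j=t[(t[:,1]>=i*.01)&(t[:,1]<i*.01+.01)]
        if len(j)>2: print(i*10,len(j),np.round(np.percentile(j[:,2],[50,95,100])*1000),np.round(np.percentile(j[:,0],[0,100])*1000))
E
python3 fing.py
```

```text
[0.42463758 0.03027449 0.10192742] [3.03560087e+00 8.07877181e-01 4.40776289e-04] 0.5608672147173143
side 58
-40 15 [-39. -32. -31.] [-9.  1.]
20 39 [-43. -32. -29.] [-9. 13.]
30 3 [-37. -34. -34.] [-9. -8.]
```

Emit:
move_arm(
  increments="0 0 0 0 0 0 255;0 0 0 0 0 0 255;0 0 0 0 0 0 255;0 0 0 0 0 0 255;0 0 0 0 0 0 255;0 0 0 0 0 0 255;0 0 0 0 0 0 255;0 0 0 0 0 0 255",
)

```text
time: 6.92
position: [0.4253, 0.0306, 0.1017]
tool_rot: [-3.036, -0.808, 0.0]
ft_force: [0.5, 1.2, -0.0]
grip_width: 0.028
grip_force: 0.0
```

```bash
python3 fing.py; python3 - <<'E'
from h import *
p=ctrl.get_image("side"); f=p["frame"][160:310,220:420]; cv2.imwrite("pics/s2.png",cv2.resize(f,None,fx=4,fy=4,interpolation=cv2.INTER_CUBIC)[...,::-1])
E
```

```text
[0.4253257  0.0306374  0.10169329] [-3.03578625e+00 -8.07687057e-01  2.82142769e-04] 0.028366343349762794
side 35
-20 23 [-42. -33. -33.] [-8. 13.]
-10 8 [-40. -32. -31.] [-9. -7.]
0 4 [-32. -30. -30.] [-8. -6.]
```

View pics/s2.png

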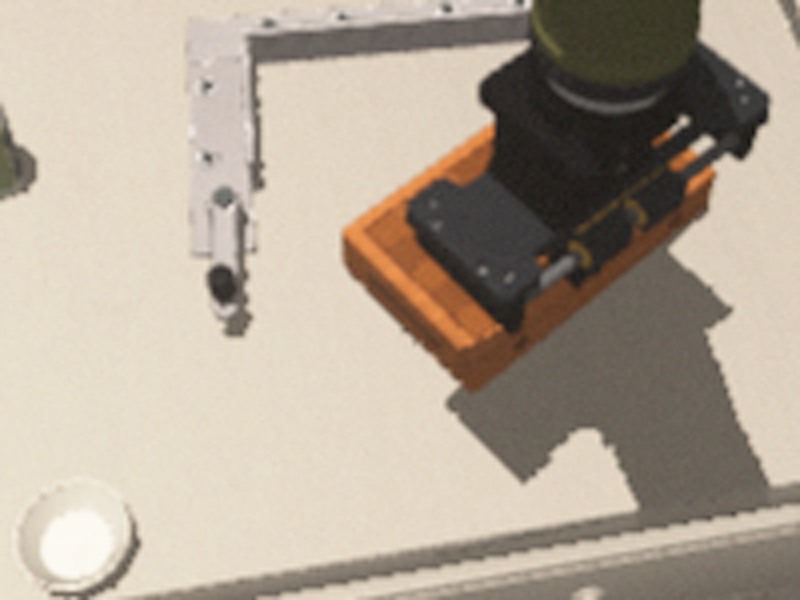

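```bash
python3 - <<'E'
from h import *
np.set_printoptions(precision=3,suppress=True)
s=ctrl.get_state();T=Rm(s["tool_rot"])
for n in("side","wrist"):
  p=ctrl.get_image(n); w=cloud(p); t=(w-s["position"])@T
  for z in np.arange(.01,-.09,-.01):
    c=Rm(p["orientation"]).T@(s["position"]+T@[0,0,z]-np.array(p["position"]))
    u=int(round(p["cx"]+p["fx"]*c[0]/c[2]));v=int(round(p["cy"]+p["fy"]*c[1]/c[2]))
    if 0<=u<640 and 0<=v<400: print(n,round(z,2),(u,v),"crop",(u-220)*4,(v-160)*4,p["frame"][v,u],"t",t[v,u]*1000,"dep",c[2],p["depth"][v,u])
  if n=="wrist":
    save(p,"w2")
E
```

```text
side 0.01 (363, 236) crop 572 304 [101  65  44] t [26.878 35.634 84.403] dep 0.8680098922006105 0.9536373
side 0.0 (363, 234) crop 572 296 [97 60 38] t [26.483 33.821 71.931] dep 0.8599510182412938 0.94272643
side -0.01 (363, 231) crop 572 284 [65 45 30] t [ -7.63  -10.844 -32.84 ] dep 0.8518921442819771 0.8259263
side -0.02 (364, 229) crop 576 276 [35 32 27] t [ -8.421  -9.463 -40.867] dep 0.8438332703226604 0.8196123
side -0.03 (364, 227) crop 576 268 [36 35 30] t [ -7.901  -9.935 -49.076] dep 0.8357743963633437 0.81305796
side -0.04 (364, 224) crop 576 256 [56 54 54] t [ -30.437  -39.791 -118.8  ] dep 0.8277155224040271 0.7353562
side -0.05 (365, 222) crop 580 248 [95 74 40] t [ -29.114  -36.004 -120.774] dep 0.8196566484447104 0.73578966
side -0.06 (365, 220) crop 580 240 [60 51 44] t [ -26.394  -33.593 -122.479] dep 0.8115977744853937 0.73656607
side -0.07 (366, 217) crop 584 228 [70 55 38] t [ -23.46   -28.282 -124.737] dep 0.803538900526077 0.73808
side -0.08 (366, 214) crop 584 216 [35 31 31] t [ -23.146  -29.402 -136.17 ] dep 0.7954800265667602 0.72859126
wrist 0.01 (323, 23
[... 389 characters left out ...]
18417622545176457 0.3165343
wrist -0.03 (323, 259) crop 412 396 [57 57 54] t [-61.187   0.159 102.344] dep 0.17453728313568995 0.31839588
wrist -0.04 (323, 268) crop 412 432 [60 53 54] t [-71.263   0.163 104.346] dep 0.1648983408196153 0.32300913
wrist -0.05 (323, 277) crop 412 468 [46 46 46] t [  33.526    0.123 -113.616] dep 0.15525939850354067 0.08501246
wrist -0.06 (323, 289) crop 412 516 [56 55 55] t [  31.894    0.123 -116.554] dep 0.14562045618746602 0.08261528
wrist -0.07 (323, 302) crop 412 568 [52 53 53] t [  27.275    0.125 -114.743] dep 0.1359815138713914 0.085590824
wrist -0.08 (323, 316) crop 412 624 [126 110  91] t [-664.911    0.369  919.141] dep 0.12634257155531678 1.2664652
```

View pics/w2.png

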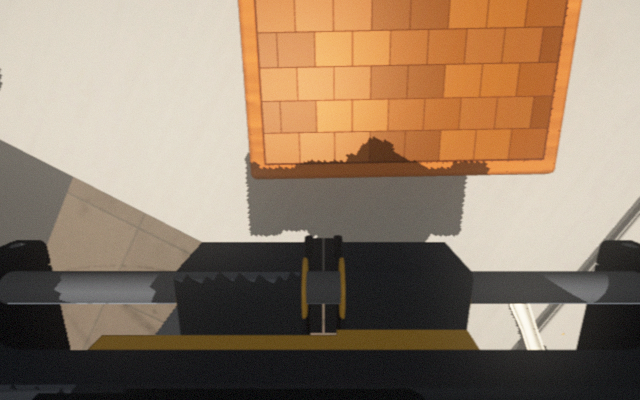

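```bash
python3 - <<'E'
from h import *
np.set_printoptions(precision=0,suppress=True)
s=ctrl.get_state();T=Rm(s["tool_rot"])
p=ctrl.get_image("wrist"); t=(cloud(p)-s["position"])@T*1000
for u in(200,310,316,330,337,440):
  print(u)
  for v in range(226,272,4): print(v,t[v,u],p["frame"][v,u])
p=ctrl.get_image("side"); w=cloud(p); t=(w-s["position"])@T*1000
for v in range(222,242,2): print(v,[t[v,u].round().tolist() for u in range(358,374,3)])
E
```

```text
200
226 [ -29. -111.  103.] [225 219 202]
230 [ -33. -111.  103.] [226 217 203]
234 [ -37. -111.  104.] [224 217 201]
238 [ -41. -112.  103.] [224 215 200]
242 [-377. -426.  926.] [148 130 114]
246 [  38.  -33. -105.] [56 52 52]
250 [  39.  -31. -109.] [49 48 48]
254 [  39.  -30. -112.] [46 44 44]
258 [  38.  -30. -113.] [44 42 42]
262 [  39.  -29. -116.] [42 43 38]
266 [  39.  -28. -118.] [41 42 38]
270 [  39.  -27. -120.] [39 36 38]
310
226 [-29. -12. 103.] [107 102  92]
230 [-33. -12. 103.] [104  98  92]
234 [-37. -12. 103.] [110 104  97]
238 [ 12.  -6. -32.] [30 27 29]
242 [ 12.  -6. -38.] [31 31 28]
246 [ 12.  -6. -42.] [28 28 25]
250 [ 12.  -6. -46.] [34 30 29]
254 [ 12.  -6. -51.] [35 33 33]
258 [ 12.  -5. -56.] [21 27 28]
262 [ 10.  -5. -56.] [28 26 28]
266 [ 12.  -5. -64.] [23 23 18]
270 [ 12.  -5. -67.] [30 30 31]
316
226 [-29.  -6. 103.] [105 102  89]
230 [-33.  -6. 103.] [106 103  93]
234 [-37.  -6. 103.] [124 119 110]
238 [ 11.  -3. -28.] [88 82 78]
242 [ 10.  -3. -33.] [30 27 25]
246 [ 10.  -3. -39.] [29 28 26]
250 [ 11.  -3. -44.] [36 30 29]
254 [ 10.  -3. -47.] [29 30
[... 1967 characters left out ...]
35.0], [27.0, 48.0, 68.0], [28.0, 62.0, 84.0], [29.0, 76.0, 99.0]]
232 [[31.0, 19.0, 53.0], [27.0, 26.0, 55.0], [26.0, 36.0, 64.0], [27.0, 50.0, 81.0], [29.0, 64.0, 98.0], [24.0, 71.0, 99.0]]
234 [[27.0, 15.0, 53.0], [26.0, 26.0, 63.0], [27.0, 38.0, 76.0], [27.0, 51.0, 92.0], [26.0, 62.0, 102.0], [21.0, 68.0, 102.0]]
236 [[26.0, 14.0, 60.0], [27.0, 27.0, 75.0], [27.0, 40.0, 90.0], [26.0, 51.0, 100.0], [21.0, 57.0, 99.0], [17.0, 65.0, 104.0]]
238 [[26.0, 15.0, 71.0], [26.0, 28.0, 86.0], [26.0, 41.0, 99.0], [22.0, 47.0, 101.0], [17.0, 54.0, 102.0], [12.0, 60.0, 102.0]]
240 [[26.0, 17.0, 83.0], [27.0, 31.0, 100.0], [22.0, 36.0, 99.0], [18.0, 43.0, 102.0], [12.0, 49.0, 100.0], [7.0, 54.0, 99.0]]
```

Emit:
move_arm(
  increments="3 -5 -10 0 0 1 0;3 -5 -20 0 0 0 0;2 -5 -20 0 0 0 0;0 0 -20 0 0 0 0;0 0 -15 0 0 0 0;0 0 -15 0 0 0 0;0 0 -10 0 0 0 0;0 0 0 0 0 0 0",
)

```text
time: 7.88
position: [0.4312, 0.0154, -0.0106]
tool_rot: [-3.027, -0.834, 0.006]
ft_force: [0.2, -0.9, 0.6]
grip_width: 0.524
grip_force: 0.0
```

```bash
python3 - <<'E'
from h import *
np.set_printoptions(precision=0,suppress=True)
s=ctrl.get_state();T=Rm(s["tool_rot"]); print(s["position"]*1000,s["ft_force"])
p=ctrl.get_image("wrist"); t=(cloud(p)-s["position"])@T*1000
k=(np.abs(t[...,0])<14)&(np.abs(t[...,1])<70)&(t[...,2]>-60)&(t[...,2]<-15); a=t[k]; print(len(a),np.percentile(a[:,2],[50,95,99]),np.percentile(a[:,1],[1,99]))
p=ctrl.get_image("side"); print(block(p)[1])
E
```

```text
[431.  15. -11.] [ 0. -1.  1.]
1644 [-45. -30. -29.] [-32.  32.]
((533.9933471679688, 55.82902908325195), (97.33793640136719, 176.9119110107422), 30.987749099731445)
```

Emit:
move_arm(
  increments="3 2 0 0 0 0 0;3.5 2 0 0 0 0 0;3.5 2 0 0 0 0 0;3.5 2 0 0 0 0 0;2 1 0 0 0 0 0;3.8 4.2 0 0 0 -1.5 0;3.9 4.1 0 0 0 -1.5 0;4 4 0 0 0 -1.5 0",
)

```text
time: 8.7
position: [0.4557, 0.0346, -0.0094]
tool_rot: [3.058, 0.711, -0.017]
ft_force: [-10.4, -5.7, 5.8]
grip_width: 0.996
grip_force: 6.0
```

Emit:
move_arm(
  increments="4.1 3.9 0 0 0 -1.5 0;4.2 3.8 0 0 0 -1.5 0;4.3 3.6 0 0 0 -1.5 0;4.4 3.5 0 0 0 -1.5 0;4.5 3.4 0 0 0 -1.5 0;4.6 3.3 0 0 0 -1.5 0;4.6 3.2 0 0 0 -1.5 0;4.7 3.1 0 0 0 -1.5 0",
)

```text
time: 9.37
position: [0.4904, 0.0636, -0.0094]
tool_rot: [3.115, 0.389, -0.019]
ft_force: [-12.9, -3.2, 8.1]
grip_width: 0.997
grip_force: 6.4
```

```bash
cat >> h.py <<'E'
def fit(n,d=1):
    "block pose from visible top points: best placement of 130x220 rectangle"
    from scipy.optimize import minimize
    p=ctrl.get_image(n); w=cloud(p); r=ctrl.silhouettes("chopping_block",p)[0]["region"]
    m=r&(w[...,2]>.040)&(w[...,2]<.062); q=w[m][:,:2]*1000
    s=ctrl.get_state(); T=Rm(s["tool_rot"]); g=s["position"][:2]*1000
    h=cv2.convexHull(q.astype(np.float32))[:,0]; hull=h
    (cx,cy),(a,b),t=cv2.minAreaRect(q.astype(np.float32))
    if a>b: a,b,t=b,a,t-90
    print(n,"t",round(s["time"],2),"tcp",np.round(s["position"]*1000,1),"F",np.round(s["ft_force"],1),"rect",np.round([cx,cy,a,b,t],1))
    print(np.round(cv2.boxPoints(((cx,cy),(a,b),t))).tolist())
E
python3 -c "
from h import *
fit('top');fit('side')
s=ctrl.get_state();print(np.degrees(R.from_rotvec(s['tool_rot']).as_matrix()[:,1]))
print([ (x['score'],x['centre']) for n in('side',) for x in ctrl.find_in('block_back_right',ctrl.get_image(n))])"
```

```text
top t 9.47 tcp [492.4  64.6  -9.4] F [-6.7 -0.8  1.6] rect [578.5  42.6 130.9 222.1  13.4]
[[489.0, 135.0], [540.0, -81.0], [668.0, -50.0], [616.0, 166.0]]
side t 9.57 tcp [492.4  64.6  -9.4] F [-6.8 -0.7  0. ] rect [575.4  47.  129.1 220.4  13.3]
[[487.0, 139.0], [538.0, -75.0], [664.0, -45.0], [613.0, 169.0]]
[ 1.40980093e+01 -5.55342208e+01 -5.29099037e-02]
[(0.7, [0.5886, 0.0687, 0.046])]
```

```bash
python3 - <<'E'
from arc import *
arc((578.5,43.5),13.4,(632,55),-4.35,(-77,41),12)
E
```

```text
COR [ 642.07384551 -122.06093344]
[494.1  65.5] [[4.9, 3.8], [5.0, 3.6], [5.1, 3.5], [5.2, 3.4], [5.3, 3.2], [5.3, 3.1], [5.4, 3.0], [5.5, 2.8], [5.6, 2.7], [5.6, 2.5], [5.7, 2.4], [5.7, 2.2]] [558.3 101.7] deg/row -1.4791666666666667
```

Emit:
move_arm(
  increments="4.9 3.8 0 0 0 -1.5 0;5 3.6 0 0 0 -1.5 0;5.1 3.5 0 0 0 -1.5 0;5.2 3.4 0 0 0 -1.5 0;5.3 3.2 0 0 0 -1.5 0;5.3 3.1 0 0 0 -1.5 0;5.4 3 0 0 0 -1.5 0;5.5 2.8 0 0 0 -1.5 0",
)

```text
time: 10.33
position: [0.5325, 0.0904, -0.0096]
tool_rot: [3.138, 0.061, -0.017]
ft_force: [-11.4, -2.5, 4.2]
grip_width: 1.004
grip_force: 5.6
```

Emit:
move_arm(
  increments="5.6 2.7 0 0 0 -1.6 0;5.6 2.5 0 0 0 -1.6 0;5.7 2.4 0 0 0 -1.6 0;4 1.5 0 0 0 -1.6 0;0 0 0 0 0 0 0;0 0 0 0 0 0 0;0 0 0 0 0 0 0;0 0 0 0 0 0 0",
)

```text
time: 11.0
position: [0.5559, 0.1011, -0.0095]
tool_rot: [-3.139, 0.112, 0.008]
ft_force: [-5.3, 2.2, -3.9]
grip_width: 1.001
grip_force: 2.4
```

```bash
python3 -c "
from h import *
fit('top');fit('side')
s=ctrl.get_state();T=Rm(s['tool_rot'])[:,1];print(90+np.degrees(np.arctan2(T[1],T[0])))"
```

```text
top t 11.1 tcp [555.9 101.1  -9.5] F [-4.8  2.4 -2.9] rect [632.6  54.1 128.7 220.1  -5.4]
[[579.0, 170.0], [558.0, -49.0], [686.0, -62.0], [707.0, 158.0]]Traceback (most recent call last):
  File "<string>", line 3, in <module>
    fit('top');fit('side')
               ~~~^^^^^^^^
  File "h.py", line 30, in fit
    p=ctrl.get_image(n); w=cloud(p); r=ctrl.silhouettes("chopping_block",p)[0]["region"]
                                       ~~~~~~~~~~~~~~~~~~~~~~~~~~~~~~~~~~~~^^^
IndexError: list index out of range
```

Emit:
move_arm(
  increments="-10 0 0 0 0 0 0;-12 1 5 0 0 0 0;0 0 20 0 0 0 0;0 0 30 0 0 0 0;0 0 30 0 0 0 0;0 -25 5 0 0 0 0;5 -35 0 0 0 0 0;10 -35 0 0 0 0 0",
)

```text
time: 11.87
position: [0.5524, 0.006, 0.084]
tool_rot: [3.138, -0.107, 0.007]
ft_force: [0.6, 0.5, -0.6]
grip_width: 1.002
grip_force: 0.0
```

```bash
python3 -c "
from h import *
s=ctrl.get_state();print(np.round(s['joint_positions'],2),s['position'])
T=Rm(s['tool_rot'])[:,1];print(90+np.degrees(np.arctan2(T[1],T[0])),s['tool_rot'])
fit('top')"
```

```text
[ 0.43  0.24 -0.55  1.82  0.14  1.12 -1.81] [0.55239723 0.00600493 0.08395487]
-3.896725795461876 [ 3.13842188 -0.1067599   0.00729806]
top t 11.97 tcp [553.5  -2.5  82.7] F [-0.1 -0.8  0.3] rect [635.1  97.7 131.6 132.3  85.3]
[[564.0, 38.0], [696.0, 27.0], [706.0, 158.0], [575.0, 169.0]]
```

Emit:
move_arm(
  increments="8 -12 0 0 0 7 0;8 -12 0 0 0 7 0;8 -12 0 0 0 7 0;8 -12 0 0 0 7 0;8 -12 0 0 0 7 0;8 -12 0 0 0 7 0;8 -12 0 0 0 7 0;8 -12 0 0 0 7 0",
)

```text
time: 12.63
position: [0.6164, -0.0904, 0.0824]
tool_rot: [2.819, 1.383, 0.003]
ft_force: [0.3, 0.9, 0.4]
grip_width: 1.0
grip_force: 0.0
```

Emit:
move_arm(
  increments="0 0 0 0 0 7 0;0 0 -12 0 0 7 0;0 0 -18 0 0 7 0;0 0 -18 0 0 7 0;0 0 -15 0 0 5 0;0 0 -15 0 0 0 0;0 0 -14 0 0 0 0;0 0 0 0 0 0 0",
)

```text
time: 13.3
position: [0.6134, -0.0898, -0.0132]
tool_rot: [-2.318, -2.115, 0.004]
ft_force: [-0.8, -0.6, -0.2]
grip_width: 0.999
grip_force: 0.0
```

```bash
python3 -c "
from h import *
s=ctrl.get_state();print(np.round(s['joint_positions'],2))
T=Rm(s['tool_rot'])[:,1];print(np.degrees(np.arctan2(T[1],T[0])),s['tool_rot'])
fit('top')"
```

```text
[ 0.64  0.53 -0.68  1.71  0.38  1.04 -0.26]
-5.239133829550946 [-2.31832474 -2.11546887  0.00395164]
top t 13.4 tcp [615.4 -89.7 -10.4] F [ 0.8 -0.3  0.6] rect [631.9  53.7 132.5 220.1  -4.7]
[[575.0, 169.0], [557.0, -51.0], [689.0, -61.0], [707.0, 158.0]]
```

Emit:
move_arm(
  increments="1 6 0 0 0 0.4 0;1 6 0 0 0 0.4 0;1 6 0 0 0 0 0;0.5 5 0 0 0 0 0;0.4 5 0 0 0 0 0;0.4 5 0 0 0 0 0;0.4 5 0 0 0 0 0;0.4 5 0 0 0 0 0",
)

```text
time: 14.07
position: [0.6209, -0.0542, -0.0093]
tool_rot: [2.303, 2.127, -0.01]
ft_force: [-1.4, -11.4, 4.0]
grip_width: 1.002
grip_force: 5.8
```

```bash
python3 -c "
from h import *
fit('top')"
```

```text
top t 14.17 tcp [621.1 -51.6  -9.4] F [-0.5 -7.6  2.3] rect [633.3  74.9 130.8 199.4  -5. ]
[[577.0, 180.0], [560.0, -19.0], [690.0, -30.0], [707.0, 168.0]]
```

Emit:
move_arm(
  increments="0.3 4 0 0 0 0 0;0.3 4 0 0 0 0 0;0.3 4 0 0 0 0 0;0.3 4 0 0 0 0 0;0.3 3 0 0 0 0 0;0 2 0 0 0 0 0;0 1 0 0 0 0 0;0 0 0 0 0 0 0",
)

```text
time: 14.83
position: [0.6228, -0.0332, -0.0093]
tool_rot: [2.302, 2.126, -0.01]
ft_force: [-1.0, -12.4, 3.4]
grip_width: 1.0
grip_force: 6.4
```

Emit:
move_arm(
  increments="0 1 0 0 0 0 0;0 1 0 0 0 0 0;0 1 0 0 0 0 0;0 1 0 0 0 0 0;0 0 0 0 0 0 0;0 0 0 0 0 0 0;0 0 0 0 0 0 0;0 0 0 0 0 0 0",
)

```text
time: 15.5
position: [0.6227, -0.0333, -0.0093]
tool_rot: [2.301, 2.122, -0.016]
ft_force: [-1.8, -17.7, 5.5]
grip_width: 1.005
grip_force: 9.5
```

```bash
python3 -c "
from h import *
fit('top')"
```

```text
top t 15.6 tcp [622.7 -33.3  -9.3] F [ -1.1 -18.9   4.8] rect [636.   95.4 131.1 200.1  -4.3]
[[578.0, 200.0], [563.0, 0.0], [694.0, -9.0], [709.0, 190.0]]
```

Emit:
move_arm(
  increments="0 -8 0 0 0 0 0;0 -12 10 0 0 0 0;0 0 30 0 0 0 0;0 0 30 0 0 0 0;0 0 20 0 0 -5 0;-8 10 0 0 0 -7 0;-10 15 0 0 0 -7 0;-10 15 0 0 0 -7 0",
)

```text
time: 16.27
position: [0.5942, 0.0, 0.0805]
tool_rot: [2.73, 1.554, 0.002]
ft_force: [-0.2, 0.7, 0.0]
grip_width: 1.0
grip_force: 0.0
```

Emit:
move_arm(
  increments="-10 15 0 0 0 -7 0;-10 15 0 0 0 -7 0;-10 15 0 0 0 -7 0;-10 15 0 0 0 -7 0;-10 15 0 0 0 -7 0;-9 14 0 0 0 -7 0;-9 14 0 0 0 -7 0;-3 5 0 0 0 -7 0",
)

```text
time: 16.93
position: [0.5213, 0.1109, 0.0801]
tool_rot: [-3.139, -0.098, 0.0]
ft_force: [-0.2, -0.4, 0.6]
grip_width: 1.0
grip_force: 0.0
```

```bash
python3 -c "
from h import *
s=ctrl.get_state();T=Rm(s['tool_rot'])[:,1];print(90+np.degrees(np.arctan2(T[1],T[0])),s['tool_rot'])
fit('top')"
```

```text
3.581414562632318 [-3.13890706e+00 -9.81346383e-02  2.37909979e-04]
top t 17.03 tcp [522.3 109.5  80.2] F [ 1.4 -0.1  0.9] rect [635.8  86.  128.  220.   -5.5]
[[583.0, 202.0], [562.0, -17.0], [689.0, -30.0], [710.0, 189.0]]
```

Emit:
move_arm(
  increments="1 -4 -10 0 0 -4 0;1 -4 -20 0 0 -4 0;1 -4 -20 0 0 0 0;0 -4 -15 0 0 0 0;0 0 -15 0 0 0 0;0 0 -10 0 0 0 0;4 0 0 0 0 0 0;6 0 0 0 0 0 0",
)

```text
time: 17.7
position: [0.536, 0.0911, -0.0104]
tool_rot: [3.139, -0.116, -0.002]
ft_force: [-0.7, -0.2, -0.1]
grip_width: 1.0
grip_force: 0.0
```

Emit:
move_arm(
  increments="6 0 0 0 0 0 0;6 0 0 0 0 0 0;6 0 0 0 0 0 0;6 0 0 0 0 0 0;5 0 0 0 0 0 0;3 0 0 0 0 0 0;2 0 0 0 0 0 0;0 0 0 0 0 0 0",
)

```text
time: 18.37
position: [0.5635, 0.0907, -0.0109]
tool_rot: [3.136, -0.116, -0.022]
ft_force: [-16.2, -2.1, 12.3]
grip_width: 1.001
grip_force: 8.3
```

Emit:
move_arm(
  increments="3 0 0 0 0 0 0;3 0 0 0 0 0 0;3 0 0 0 0 0 0;2 0 0 0 0 0 0;2 0 0 0 0 0 0;0 0 0 0 0 0 0;0 0 0 0 0 0 0;0 0 0 0 0 0 0",
)

```text
time: 19.03
position: [0.568, 0.0906, -0.0118]
tool_rot: [3.132, -0.114, -0.046]
ft_force: [-36.3, -3.0, 25.0]
grip_width: 0.999
grip_force: 17.6
```

```bash
python3 -c "
from h import *
fit('top')"
```

```text
top t 19.13 tcp [567.9  90.6 -11.9] F [-35.9  -3.4  25. ] rect [648.7  85.2 127.6 218.8  -4.2]
[[593.0, 199.0], [577.0, -19.0], [704.0, -28.0], [720.0, 190.0]]
```

Emit:
move_arm(
  increments="-15 0 0 0 0 0 0;-15 0 0 0 0 0 0;-15 0 5 0 0 0 0;0 10 30 0 0 0 0;10 10 40 0 0 0 0;20 10 40 0 0 0 0;20 10 30 0 0 0 0;10 0 0 0 0 0 0",
)

```text
time: 19.8
position: [0.6026, 0.134, 0.139]
tool_rot: [-3.135, 0.115, -0.022]
ft_force: [0.9, 0.5, 0.4]
grip_width: 1.0
grip_force: 0.0
```

```bash
python3 -c "
from h import *
fit('top')
p=ctrl.get_image('wrist'); save(p,'w3')
fit('wrist')
p=ctrl.get_image('top'); f=p['frame'][120:300,240:400]; cv2.imwrite('pics/t3.png',cv2.resize(f,None,fx=3.3,fy=3.3,interpolation=cv2.INTER_CUBIC)[...,::-1])
"
```

```text
top t 19.9 tcp [599.  130.7 132.4] F [-1.3  0.  -0.2] rect [645.9  85.1 105.4 238.8   8.2]
[[577.0, 196.0], [611.0, -41.0], [715.0, -26.0], [681.0, 211.0]]
wrist t 20.05 tcp [594.6 129.5 128.9] F [-0.2  0.6 -0.2] rect [646.2  87.4 130.3 220.1  -4.1]
[[589.0, 202.0], [573.0, -18.0], [703.0, -27.0], [719.0, 193.0]]
```

View pics/w3.png

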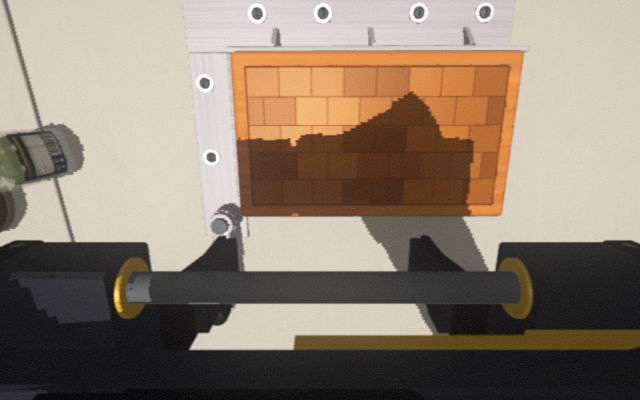

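Emit:
move_arm(
  increments="-11 17 0 0 0 0 255;-11 17 0 0 0 0 255;-11 17 0 0 0 0 255;-11 17 0 0 0 0 255;-11 17 0 0 0 0 255;-11 17 0 0 0 0 255;-12 16 0 0 0 0 255;-12 16 0 0 0 0 255",
)

```text
time: 20.77
position: [0.5043, 0.2639, 0.1293]
tool_rot: [3.138, -0.118, -0.003]
ft_force: [1.1, 0.0, -0.7]
grip_width: 0.482
grip_force: 0.0
```

Emit:
move_arm(
  increments="0 0 -15 0 0 0 255;0 0 -15 0 0 0 255;0 0 -20 0 0 0 255;0 0 -20 0 0 0 255;0 0 -20 0 0 0 255;0 0 -15 0 0 0 255;0 0 -10 0 0 0 255;0 0 0 0 0 0 255",
)

```text
time: 21.43
position: [0.5035, 0.2624, 0.0125]
tool_rot: [3.137, -0.118, -0.008]
ft_force: [-0.8, 0.4, 0.8]
grip_width: 0.011
grip_force: 0.0
```

```bash
python3 - <<'E'
from h import *
np.set_printoptions(precision=1,suppress=True)
s=ctrl.get_state();T=Rm(s["tool_rot"]);print(s["position"]*1000,s["ft_force"],90+np.degrees(np.arctan2(T[1,1],T[0,1])),s["grip_width"],np.round(s["joint_positions"],2))
p=ctrl.get_image("wrist"); t=(cloud(p)-s["position"])@T*1000
k=(np.abs(t[...,0])<14)&(np.abs(t[...,1])<40)&(t[...,2]>-45)&(t[...,2]<-15); a=t[k]
if len(a): print("tip y",np.percentile(a[:,1],[1,50,99]),"z",np.percentile(a[:,2],[1,99]))
for n in("top","side"):
    w=cloud(ctrl.get_image(n));M=np.nan_to_num(w)
    k=w[(M[...,2]>.05)&(M[...,2]<.07)&(M[...,0]>.48)&(M[...,0]<.53)&(M[...,1]>.19)&(M[...,1]<.243)]; print(n,len(k),k.mean(0)*1000 if len(k) else "")
E
```

```text
[503.5 262.4  12.5] [-0.8  0.4  0.8] -4.313607443634197 0.011166290374707195 [ 0.   0.4 -0.7  1.8  0.3  1.  -2.4]
tip y [-8.8 22.7 38.2] z [-44.7 -16.9]
top 0 
side 43 [500.9 233.5  60. ]
```

```bash
cat > kn.py <<'E'
import numpy as np,sys
def pos(th,d,piv=(580,225.2),a=-4.35,r=76):
    A=np.radians(180+a+th); u=np.array([np.cos(A),np.sin(A)]); t=np.array([-u[1],u[0]])
    return np.array(piv)+r*u-d*t
if __name__=="__main__":
    P=[pos(2+th,23) for th in range(0,96,5)]
    print(np.round(P[0],1)); print(np.round(np.diff(P,axis=0),1).tolist(), P[-1])
E
python3 kn.py
```

```text
[505.  251.3]
[[-2.0, -6.6], [-1.4, -6.8], [-0.8, -6.9], [-0.2, -6.9], [0.4, -6.9], [1.0, -6.9], [1.6, -6.7], [2.2, -6.6], [2.7, -6.4], [3.3, -6.1], [3.8, -5.8], [4.3, -5.4], [4.8, -5.0], [5.2, -4.6], [5.6, -4.1], [5.9, -3.6], [6.2, -3.1], [6.4, -2.6], [6.6, -2.0]] [560.53843615 148.21787524]
```

Emit:
move_arm(
  increments="0.7 -5.5 0 0 0 1 255;0.7 -5.5 0 0 0 1 255;-2 -6.6 0 0 0 5 255;-1.4 -6.8 0 0 0 5 255;-0.8 -6.9 0 0 0 5 255;-0.2 -6.9 0 0 0 5 255;0.4 -6.9 0 0 0 5 255;1 -6.9 0 0 0 5 255",
)

```text
time: 22.25
position: [0.5045, 0.2131, 0.0169]
tool_rot: [-3.048, -0.759, -0.002]
ft_force: [-1.9, 1.6, 1.6]
grip_width: 0.006
grip_force: 1.0
```

```bash
cat > kl.py <<'E'
from h import *
np.set_printoptions(precision=1,suppress=True)
s=ctrl.get_state();T=Rm(s["tool_rot"]);print(s["position"]*1000,s["ft_force"],np.degrees(np.arctan2(T[1,1],T[0,1])))
for n in("side","top"):
    p=ctrl.get_image(n)
    for k in("catch_knob","catch"): print(n,k,[(np.array(x["centre"])*1000,round(x["score"],2)) for x in ctrl.find_in(k,p)[:2]])
    w=cloud(p);f=p["frame"].astype(int).sum(-1);M=np.nan_to_num(w)*1000
    k=w[(M[...,2]>56)&(M[...,2]<70)&(M[...,0]>480)&(M[...,0]<590)&(M[...,1]>120)&(M[...,1]<250)&(f<250)]*1000; print(n,len(k),np.median(k,0) if len(k) else "")
E
python3 kl.py
```

```text
[504.5 213.1  16.9] [-1.9  1.6  1.6] -62.027232929183036
side catch_knob [(array([500.3, 194.3,  52.5]), 0.46)]
side catch [(array([501.1, 189.9,  52.3]), 0.59)]
side 56 [501.6 201.   61.4]
top catch_knob []
top catch []
top 0
```

Emit:
move_arm(
  increments="1.6 -6.7 -1 0 0 5 255;2.2 -6.6 -1 0 0 5 255;2.7 -6.4 -1 0 0 5 255;3.3 -6.1 0 0 0 5 255;3.8 -5.8 0 0 0 5 255;4.3 -5.4 0 0 0 5 255;4.8 -5 0 0 0 5 255;5.2 -4.6 0 0 0 5 255",
)

```text
time: 23.22
position: [0.5322, 0.1666, 0.0127]
tool_rot: [-2.605, -1.754, -0.001]
ft_force: [-1.8, 2.0, -0.9]
grip_width: 0.01
grip_force: 0.8
```

```bash
python3 kl.py
```

```text
[532.2 166.6  12.7] [-1.8  2.  -0.9] -22.08018337448808
side catch_knob [(array([574.3, 224.1,  35.6]), 0.54)]
side catch []
side 5 [526.4 160.8  64.9]
top catch_knob []
top catch []
top 0
```

Emit:
move_arm(
  increments="5.6 -4.1 0 0 0 5 255;5.9 -3.6 0 0 0 5 255;6.2 -3.1 0 0 0 5 255;6.4 -2.6 0 0 0 4 255;5 -1.5 0 0 0 0 255;2 0 0 0 0 0 255;2 0 0 0 0 0 255;0 0 0 0 0 0 255",
)

```text
time: 24.18
position: [0.5549, 0.1529, 0.0117]
tool_rot: [-2.275, -2.151, 0.025]
ft_force: [-23.2, 0.5, 17.7]
grip_width: 0.007
grip_force: 11.9
```

Emit:
move_arm(
  increments="2 0 0 0 0 0 255;2 0 0 0 0 0 255;1 0 0 0 0 0 255;1 0 0 0 0 0 255;1 0 0 0 0 0 255;0 0 0 0 0 0 255;0 0 0 0 0 0 255;0 0 0 0 0 0 255",
)

```text
time: 24.85
position: [0.5547, 0.1527, 0.0114]
tool_rot: [-2.269, -2.148, 0.043]
ft_force: [-38.9, -2.7, 31.5]
grip_width: 0.003
grip_force: 20.1
```

Emit:
move_arm(
  increments="-10 0 0 0 0 0 255;-15 0 0 0 0 0 255;-10 0 0 0 0 0 255;0 -20 20 0 0 0 255;0 -30 30 0 0 0 255;0 -35 30 0 0 0 255;0 -35 30 0 0 0 255;0 -35 10 0 0 0 255",
)

```text
time: 25.52
position: [0.5396, 0.0027, 0.1302]
tool_rot: [2.28, 2.154, 0.006]
ft_force: [1.1, -0.1, 0.1]
grip_width: 0.004
grip_force: 0.0
```

```bash
python3 - <<'E'
from h import *
fit('top')
np.set_printoptions(precision=3,suppress=True)
p=ctrl.get_image("side"); save(p,"s4x")
f=p["frame"][140:290,220:420]; cv2.imwrite("pics/s4.png",cv2.resize(f,None,fx=4,fy=4,interpolation=cv2.INTER_CUBIC)[...,::-1])
for t in["pepper_shaker","spice_jar","sauce_dish","soup_spoon","bench_scraper"]:
    print(t,[(np.array(x["centre"]),round(x["score"],2)) for x in ctrl.find_in(t,p)[:1]])
E
python3 kl.py
```

```text
top t 25.62 tcp [539.6  -5.4 128.4] F [ 0.1 -1.  -0.2] rect [647.9 107.1 139.3 180.7  -5.3]
[[587.0, 204.0], [570.0, 24.0], [709.0, 11.0], [726.0, 191.0]]
pepper_shaker [(array([ 0.752, -0.235,  0.067]), 0.71)]
spice_jar [(array([0.635, 0.386, 0.069]), 0.94)]
sauce_dish [(array([0.372, 0.34 , 0.009]), 0.97)]
soup_spoon [(array([ 0.389, -0.241,  0.006]), 0.57)]
bench_scraper [(array([0.4  , 0.491, 0.008]), 0.65)]
[536.9   4.6 125.6] [ 0.6 -1.1 -0.2] -3.1649768847473445
side catch_knob [(array([571. , 182. ,  40.6]), 0.59)]
side catch []
side 30 [570.7 151.   61.2]
top catch_knob []
top catch [(array([575.4, 180.7,  33.5]), 0.46)]
top 20 [573.8 147.   61.3]
```

View pics/s4.png

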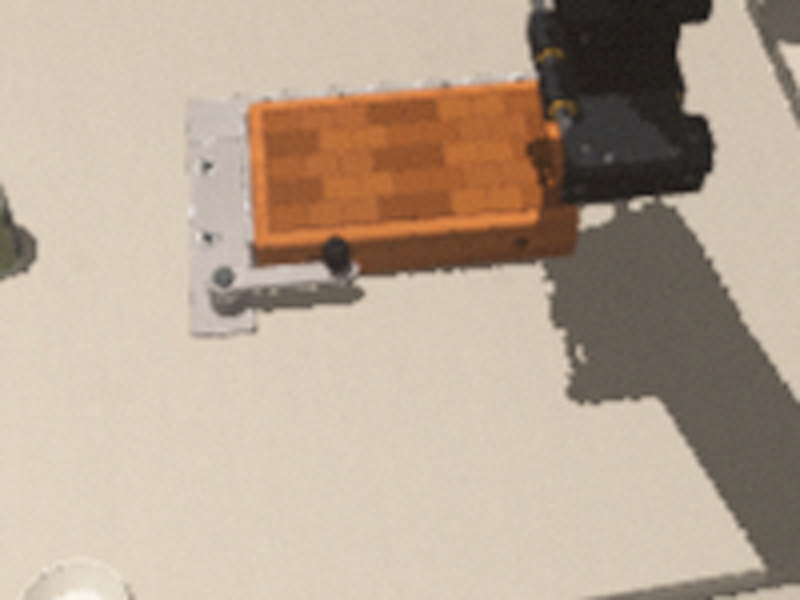

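Emit:
move_arm(
  increments="-8 -30 10 0 0 0 255;-8 -30 10 0 0 0 255;-8 -30 10 0 0 0 255;-8 -30 0 0 0 0 255;-8 -30 0 0 0 0 255;-8 -30 0 0 0 0 255;0 -20 0 0 0 0 255;0 0 0 0 0 0 255",
)

```text
time: 26.88
position: [0.488, -0.2033, 0.1558]
tool_rot: [2.293, 2.146, -0.003]
ft_force: [-0.2, -1.0, -0.3]
grip_width: 0.006
grip_force: 0.0
```

```bash
python3 - <<'E'
from h import *
fit('top');fit('top');fit('side')
E
python3 kl.py
```

```text
top t 26.98 tcp [ 489.4 -197.6  156. ] F [0.1 0.2 0. ] rect [648.2  85.1 132.7 219.2  -3.8]
[[589.0, 199.0], [575.0, -20.0], [707.0, -29.0], [722.0, 190.0]]
top t 27.08 tcp [ 489.9 -195.6  156.1] F [0.4 1.3 0.2] rect [646.8  86.  136.8 223.2  -2.7]
[[584.0, 201.0], [573.0, -22.0], [710.0, -29.0], [720.0, 194.0]]
side t 27.18 tcp [ 489.9 -195.6  156.2] F [-0.2  0.8  0.2] rect [639.3  90.6 148.  219.3  -4.7]
[[574.0, 206.0], [557.0, -13.0], [704.0, -25.0], [722.0, 194.0]]
[ 489.9 -195.6  156.2] [-0.2  0.8  0.2] -3.1627908058503515
side catch_knob [(array([566.4, 180.4,  37.6]), 0.52)]
side catch [(array([570.3, 179.6,  37. ]), 0.77)]
side 31 [570.4 151.3  60.9]
top catch_knob [(array([576.4, 184.2,  33.9]), 0.6)]
top catch [(array([573.2, 183.9,  33.2]), 0.58)]
top 20 [574.1 147.2  61.6]
```

All is home; handing in.

```bash
python3 -c "
from bench import ctrl
print(ctrl.close_job())"
```

```text
the job is handed in; nothing more can be done
None
```

The block is back with its long back face flat on the fence and its left end at the side stop, the catch is pushed round to its end stop across the front, the small things stand where they were, and the job was handed in at about 27 s; the real fingertips sit about 30 mm short of the reported TCP, which I allowed for in the moves.

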